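Dowel the pilaster block and hold the sprung keeper arm over it

TASK

Pin the cream pilaster block in the gluing jig: take the two long round dowels from the wooden rack and drop them one at a time into the block's two bores, right to the bottom, while the sprung keeper arm still rests back out of the way. Then swing the keeper arm forward by its upright wooden handle, against its spring, over the dowels until it is fully at its stop, and finish while holding it there with the fingers: do not let go of it. Leave the short stub, the square peg, the tin, the jar and the sanding block where they are.

Things in the scene. Friction and masses are not known exactly. Their poses are not given: they have to be found in the camera images.
- jig: Gluing jig, fixed: plywood board 130 x 310 x 16 mm with a cream block (70 x 115 mm, flat top 74 mm above the table), a steel pivot post with a coil spring at y = +115 mm, and a stop pin 12 mm thick, 116 mm high at x = +19.5, y = +72 mm. Origin on the table surface, z up; the bores lie at y = +25 and -30 mm. Fingers straddling a dowel along the jig's x axis have most room.
- bore_a (a point): Centre of the mouth (at the block's top, 74 mm above the table) of the bore nearer the pivot: round, 23 mm wide, slightly chamfered, 50 mm deep. A seated dowel stands 20 mm proud. Either dowel may go in.
- bore_b (a point): The same for the other bore, 55 mm from the first; same size.
- dowel_a_mid (a point): Centre (half-way up) of a long round wooden dowel, 20 mm thick and 70 mm long, about 30 g, standing upright in a pocket of the rack with its foot 8 mm and its top 78 mm above the table; z along the dowel.
- dowel_b_mid (a point): The same for the other long round dowel (identical).
- rack: Dark wooden rack, fixed to the table, 75 x 220 x 32 mm (x, y, z), with four pockets in a row along its y axis, 50 mm apart, each 24 mm deep, one peg in each. Origin at the centre of its underside. Grasp with the fingers straddling along the rack's x axis, across the row.
- stub_mid (a point): Centre of a short dowel stub, 20 mm thick but only 40 mm long, standing in the rack: not wanted, leave it.
- square_peg_mid (a point): Centre of a square peg, 14.5 mm wide and 70 mm long, standing in the rack: not wanted, leave it.
- keeper (a joint): Angle of the keeper arm about its vertical pivot (rad): 0 at rest, sprung back towards the robot; 1.05 at the stop, where the arm lies along the jig's -y axis over both bores. Grows as the arm swings counter-clockwise seen from above. The spring always pulls it back to 0: about 2.6 N at the handle at rest, 8 N at the stop.
- keeper_handle (a point): Middle of the keeper arm's upright round wooden handle: 22 mm thick, 55 mm tall, from 110 to 165 mm above the table (this point 137.5 mm up), 195 mm from the pivot; pinch or push it from above. The steel arm below it is 24 mm wide, underside 102 mm, top 110 mm above the table; it passes 8 mm over seated dowels.
- keeper_pivot (a point): Point on the keeper arm's vertical pivot axis, level with the middle of the handle.
- tin_mid (a point): Centre of a paint tin, 84 mm wide, 100 mm tall, standing beyond the rack: leave it.
- jar_mid (a point): Centre of an amber glass jar with a white cap, 60 mm wide, 75 mm tall: leave it.
- sander_mid (a point): Centre of a cork sanding block 65 x 110 x 30 mm lying near the robot's side of the jig: leave it.

How it is judged:
On the way, in this order (a step that is already met when the one before it is completed fails the run):
1. one long dowel is seated in a bore and let go (((horizontal distance between dowel_a_mid and bore_a below 0.006 m and z of dowel_a_mid in the frame of jig between 0.05 and 0.064 m and angle between dowel_a_mid's own z axis and vertical below 0.12 rad) or (horizontal distance between dowel_a_mid and bore_b below 0.006 m and z of dowel_a_mid in the frame of jig between 0.05 and 0.064 m and angle between dowel_a_mid's own z axis and vertical below 0.12 rad) or (horizontal distance between dowel_b_mid and bore_a below 0.006 m and z of dowel_b_mid in the frame of jig between 0.05 and 0.064 m and angle between dowel_b_mid's own z axis and vertical below 0.12 rad) or (horizontal distance between dowel_b_mid and bore_b below 0.006 m and z of dowel_b_mid in the frame of jig between 0.05 and 0.064 m and angle between dowel_b_mid's own z axis and vertical below 0.12 rad)) and contact force between the fingers and dowel_a below 0.2 N and contact force between the fingers and dowel_b below 0.2 N), for 0.2 s.
2. both long dowels are seated and let go, with the keeper arm still at rest ((((horizontal distance between dowel_a_mid and bore_a below 0.006 m and z of dowel_a_mid in the frame of jig between 0.05 and 0.064 m and angle between dowel_a_mid's own z axis and vertical below 0.12 rad) and (horizontal distance between dowel_b_mid and bore_b below 0.006 m and z of dowel_b_mid in the frame of jig between 0.05 and 0.064 m and angle between dowel_b_mid's own z axis and vertical below 0.12 rad)) or ((horizontal distance between dowel_a_mid and bore_b below 0.006 m and z of dowel_a_mid in the frame of jig between 0.05 and 0.064 m and angle between dowel_a_mid's own z axis and vertical below 0.12 rad) and (horizontal distance between dowel_b_mid and bore_a below 0.006 m and z of dowel_b_mid in the frame of jig between 0.05 and 0.064 m and angle between dowel_b_mid's own z axis and vertical below 0.12 rad))) and contact force between the fingers and dowel_a below 0.2 N and contact force between the fingers and dowel_b below 0.2 N and value of joint keeper below 0.15 rad), for 0.2 s.
At the end, for the whole second after the job is handed in: Both long dowels upright in the bores (within 6 mm of the axis, 5 mm of the bottom); the keeper arm still, at its stop (above 1.01 of 1.05 rad), held by the fingers at its handle (grasp point within 70 mm of it from above) with over 2 N, not leaning on the dowels ((((horizontal distance between dowel_a_mid and bore_a below 0.006 m and z of dowel_a_mid in the frame of jig between 0.05 and 0.064 m and angle between dowel_a_mid's own z axis and vertical below 0.12 rad) and (horizontal distance between dowel_b_mid and bore_b below 0.006 m and z of dowel_b_mid in the frame of jig between 0.05 and 0.064 m and angle between dowel_b_mid's own z axis and vertical below 0.12 rad)) or ((horizontal distance between dowel_a_mid and bore_b below 0.006 m and z of dowel_a_mid in the frame of jig between 0.05 and 0.064 m and angle between dowel_a_mid's own z axis and vertical below 0.12 rad) and (horizontal distance between dowel_b_mid and bore_a below 0.006 m and z of dowel_b_mid in the frame of jig between 0.05 and 0.064 m and angle between dowel_b_mid's own z axis and vertical below 0.12 rad))) and value of joint keeper above 1.01 rad and contact force between the fingers and keeper above 2 N and horizontal distance between the grasp point and keeper_handle below 0.07 m and contact force between each of dowel_a, dowel_b and keeper below 0.5 N and velocity of joint keeper between -0.1 and 0.1 rad/s); the arm keeps its last pose, push and grip.
It fails at once if the short stub is moved more than 30 mm (distance of stub_mid from where it was at the start of the episode above 0.03 m).
It fails at once if the square peg is moved more than 30 mm (distance of square_peg_mid from where it was at the start of the episode above 0.03 m).
It fails at once if the tin is moved more than 30 mm (distance of tin_mid from where it was at the start of the episode above 0.03 m).
It fails at once if the jar is moved more than 30 mm (distance of jar_mid from where it was at the start of the episode above 0.03 m).
It fails at once if the sanding block is moved more than 30 mm (distance of sander_mid from where it was at the start of the episode above 0.03 m).
It also fails if it takes over 72 s, if anything falls off the work surface, if the arm or the gripper's body presses on something with over 40 N, if the wrist force passes 120 N, or if a joint passes its speed limit or range.

ROBOT

A 7-joint arm with a two-finger parallel gripper is mounted at the origin on the work surface. World frame = base frame: x ahead of the robot, y to its left, z up, the work surface at z = 0. Lengths are in m, angles in rad, forces in N, time in s.
With the tool pointing down it reaches from about 0.4 to 0.875 m from the base axis. Payload 19.3 kg.
Tool frame: the origin (TCP) lies at the very end of the fingers, on their centre line; the grasp point (between the pads) lies robot.grip_point_offset behind it (robot.grip_point_offset is the distance from the TCP to the grasp point, in m); z points along the fingers, y is the line along which they close (so a half turn about z gives the same grasp; the last joint's range is limited). The gripper opens to 85 mm and grips with 20 to 120 N. Pads are 22 mm wide; open, the fingers measure 114 mm over their backs; the gripper's body (76 mm by 85 mm) begins 54 mm behind the grasp point. The pads swing forward as they close: fully open they stand 13 mm farther back than shut.
Start: joints at [1.127, 0.521, -0.036, 1.599, 0.021, 1.021, -0.113], TCP at [0.228, -0.582, 0.207] pointing down, gripper open.
Joint ranges: [-2.91, 2.91], [-0.3, 2.13], [-1.5, 1.42], [0.17, 2.43], [-1.26, 4.41], [0.16, 1.93], [-2.52, 2.52]. Speed limits (rad/s): [1.89, 1.89, 2.39, 2.39, 3.01, 3.01, 3.01].

INTERFACE

Orientations are given as a rotation vector (axis times angle).
In Python, from bench import robot, get_image, camera_info, ticket gives the robot as it stands.
- The arm moves only by the tool carry_out, never from a script. Its argument "targets" is one flat list of numbers, 6 for each row, row after row: the shift along the tool's x, y, z in units of 0.02 m (1.0 is 0.02 m), then the turn, a rotation vector about the tool's x, y, z in units of pi/2 rad (1.0 is pi/2 rad). In form: [dx, dy, dz, wx, wy, wz, dx, dy, dz, wx, wy, wz, ...]. A call has 1 to 10 rows; each row shifts and turns the commanded pose from where the row before left it, along the tool's axes as they then stand; what a row does not reach is not made up. A row lasts 1/10 s, in which the tool goes at most 50 mm and 8.59 degrees, less where a joint would pass 70% of its speed; a pose out of reach is approached as far as the arm can. A call with a number of a shift or a turn outside -1 to 1 is refused whole. A call with a gripper value outside its range is refused whole. "grip" is the closure in counts, from 0 (fully open) to 255 (shut), set as the call begins (left out, the last holds). The fingers move at their own pace and stop on an object; the grip force is fixed at half the most. Time passes only in rows, so rows that do not move let the fingers close. It gives the time, the measured TCP pose, the force, the opening and the grip force at its end, in the units of the state.
- robot.get_obs(): the state, without advancing time (a new reading comes with each control period).
- get_image(name): name is "scene" or "top"; returns the picture (480x640x3 uint8, red, green, blue); there is no depth.
- camera_info(name): a dict with "K" (3x3 intrinsics, pixels), "position" and "orientation" of the camera in the world. Camera axes: x right, y down, z forward; pixel columns grow to the right and rows downward; lengths in m; the calibration is good to about 2 mm. A picture is of the moment at which its call begins. camera_info takes no time and is no camera call.
- ticket.job_done(): hands the job in; it is judged then, once.
The state is a dict: "time": time; "joints": joint angles; "dq": joint speeds; "joint_torque": joint torques, N m; "tcp_pos": TCP position; "ee_rot": TCP orientation; "ft_force": force on the tool from outside, world axes, zero at the start; "torque": the same for the moment, N m; "opening": opening from 0.0 (shut) to 1.0 (fully open); "gripper_force": force on a finger pad.
Only numpy, scipy, OpenCV 4.12 (cv2) and the standard library are available. Lean on these libraries where they do the work, as an engineer would, in place of code of your own. Each camera call takes 0.05 s, during which the arm holds its last target. There are 200 camera calls.

## Working session

There is one attempt and no reset: what is moved stays moved. The work goes in short steps, Python scripts to look and compute and a tool call to move; the robot and the scene stay as the last step left them, time stands still between calls to the robot, and variables do not carry over. Pictures are saved under pics/ and viewed, at most 10 in all, crops included, and the job is handed in when it is done.

Besides the shell and the picture viewer there is one more tool, called after "Call:" by a JSON object that holds its "name" and its "arguments". carry_out: Moves the arm, as the interface text tells. Shifts and turns lie within -1 to 1; 1 stands for 0.02 m of shift or pi/2 rad of turn. Its arguments: {"type":"object","properties":{"targets":{"type":"array"},"grip":{"type":"number"}},"required":["targets"]}

```bash
mkdir -p pics; ls; python3 - <<'E'
from bench import robot,get_image,camera_info
import cv2,numpy as np
for n in("scene","top"):
    im=get_image(n);cv2.imwrite(f"pics/{n}0.png",im[:,:,::-1]);print(n,camera_info(n))
print(robot.get_obs(),robot.grip_point_offset)
E
```

```text
pics
scene {'K': array([[556.90916514,   0.        , 324.92201006],
       [  0.        , 556.90916514, 238.47018936],
       [  0.        ,   0.        ,   1.        ]]), 'position': array([ 1.05682417, -0.70618115,  0.72069993]), 'orientation': array([-2.10107164, -0.73047028,  0.34278145])}
top {'K': array([[571.40620249,   0.        , 323.29108325],
       [  0.        , 571.40620249, 245.23906853],
       [  0.        ,   0.        ,   1.        ]]), 'position': array([ 0.46199109, -0.02820495,  1.39795084]), 'orientation': array([-2.17721733,  2.18254575, -0.09313603])}
{'time': 0.1, 'joints': array([ 1.12678556,  0.52196976, -0.03633058,  1.59990611,  0.02121431,
        1.02111576, -0.11279014]), 'dq': array([ 0.00033855, -0.00258447, -0.0002681 , -0.00147339,  0.00081246,
        0.00172271, -0.00023458]), 'joint_torque': array([ 3.13783989e-03, -9.28478193e+01,  1.98362432e+00, -3.70527577e+01,
        1.80801755e-02,  5.43896327e-03,  1.18362923e-04]), 'tcp_pos': array([ 0.22808109, -0.58156372,  0.20678978]), 'ee_rot': array([-3.08591550e+00, -5.83598916e-01,  4.19575743e-04]), 'ft_force': array([-0.26836307,  1.16446567, -0.2876045 ]), 'torque': array([-0.03738133, -0.02983875, -0.02930543]), 'gripper_force': 0.0, 'opening': 1.00576636382047} 0.0187
```

View pics/top0.png

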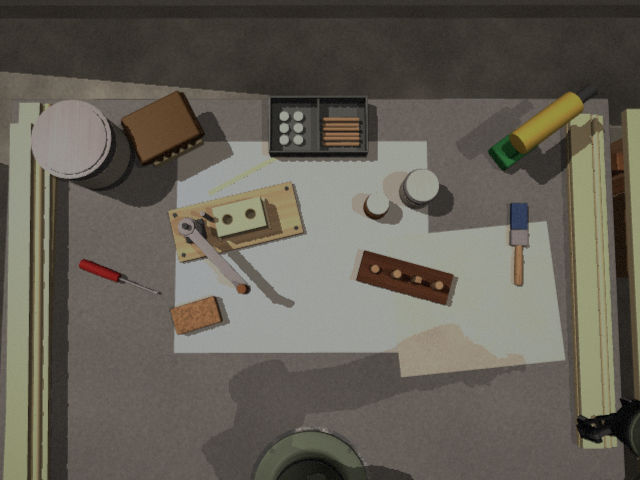

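View pics/scene0.png

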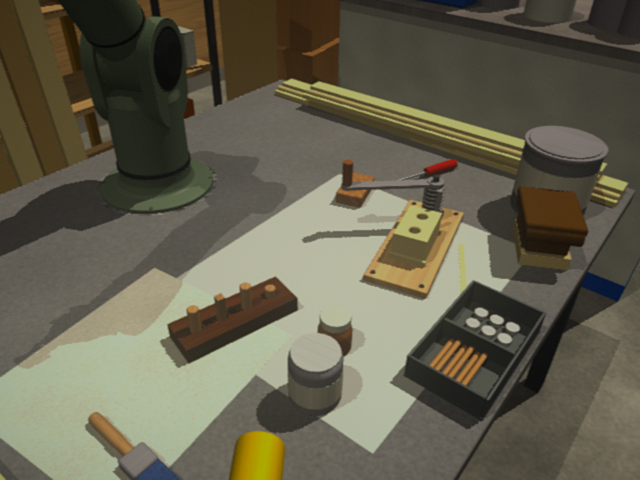

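The top view shows the jig at about (235,220), with its bores near (227,219) and (249,213) and the handle at (242,288). The rack pegs are at (375,269), (397,274), (418,280) and (439,286). In the scene view the rack pegs are at (194,315), (220,305), (246,293) and (270,290). I'll zoom in to tell the pegs apart.

```bash
python3 - <<'E'
import cv2,numpy as np
t=cv2.imread("pics/top0.png");s=cv2.imread("pics/scene0.png")
R=lambda im,x,y,w,h:cv2.resize(im[y:y+h,x:x+w],(800,600) if 0 else (w*(400//w if w<=400 else 1),h*(400//w)),interpolation=cv2.INTER_CUBIC)
a=cv2.resize(t[240:310,350:460],(400,255),interpolation=cv2.INTER_CUBIC)
b=cv2.resize(s[270:365,160:310],(400,255),interpolation=cv2.INTER_CUBIC)
c=cv2.resize(t[180:300,160:310],(400,320),interpolation=cv2.INTER_CUBIC)
d=cv2.resize(s[150:300,330:480],(400,320),interpolation=cv2.INTER_CUBIC)
o=np.vstack([np.hstack([a,b]),np.hstack([c,d])])
o=cv2.convertScaleAbs(o,alpha=1.4)
cv2.imwrite("pics/z.png",o)
E
```

```text
(no output)
```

View pics/z.png

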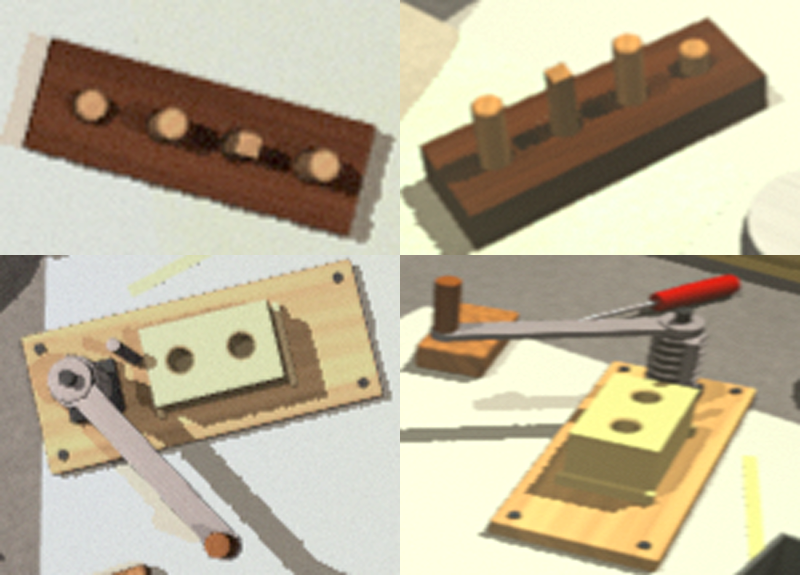

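The crops show the rack order from the +y end: stub, long dowel, square peg, long dowel. The two bores and the handle are clearly visible. Next I'll measure with masks and rays.

```bash
cat > h.py <<'E'
import cv2,numpy as np
from scipy.spatial.transform import Rotation as Ro
from bench import camera_info
C={n:camera_info(n) for n in("scene","top")}
def ray(n,p):
    c=C[n];d=Ro.from_rotvec(c["orientation"]).apply(np.linalg.inv(c["K"])@[p[0],p[1],1.]);return c["position"],d/np.linalg.norm(d)
def plane(n,p,z):
    o,d=ray(n,p);return o+d*(z-o[2])/d[2]
def tri(pt,ps):
    o,d=ray("top",pt);q,e=ray("scene",ps)
    s=np.linalg.lstsq(np.c_[d,-e],q-o,rcond=None)[0]
    a,b=o+s[0]*d,q+s[1]*e;return (a+b)/2,np.linalg.norm(a-b)
def blobs(im,box,f,amin=20):
    x,y,w,h=box;hsv=cv2.cvtColor(im[y:y+h,x:x+w],cv2.COLOR_BGR2HSV)
    m=f(hsv).astype(np.uint8)
    n,_,st,c=cv2.connectedComponentsWithStats(m)
    return [(np.round(c[i]+[x,y],1),st[i,4],st[i,2:4]) for i in range(1,n) if st[i,4]>=amin]
E
python3 - <<'E'
from h import *
t=cv2.imread("pics/top0.png");s=cv2.imread("pics/scene0.png")
hs=lambda im,x,y:cv2.cvtColor(im,cv2.COLOR_BGR2HSV)[y,x]
print([hs(t,*p) for p in((397,274),(439,285),(418,280),(385,285),(227,219),(235,215),(242,288))])
print([hs(s,*p) for p in((245,286),(193,309),(194,320),(416,229),(410,220),(348,163),(348,172))])
for thr in(140,160,170): print("ttop",thr,blobs(t,(360,255,95,45),lambda h:(h[...,2]>thr)&(h[...,0]<20)&(h[...,1]>60)))
for thr in(160,175,190): print("stop",thr,blobs(s,(175,275,110,60),lambda h:(h[...,2]>thr)&(h[...,0]<20)&(h[...,1]>60),10))
print("tbore",blobs(t,(215,203,48,30),lambda h:h[...,2]<140))
print("sbore",blobs(s,(400,205,35,40),lambda h:h[...,2]<130))
print("thandle",blobs(t,(232,278,20,18),lambda h:(h[...,1]>110)))
print("shandle",blobs(s,(335,155,25,30),lambda h:(h[...,1]>110)))
E
```

```text
[array([ 14, 115, 153], dtype=uint8), array([ 15, 117, 153], dtype=uint8), array([ 15, 119, 141], dtype=uint8), array([  9, 158,  68], dtype=uint8), array([18, 83, 71], dtype=uint8), array([ 34,  50, 159], dtype=uint8), array([ 12, 154, 119], dtype=uint8)]
[array([ 16, 150, 175], dtype=uint8), array([ 16, 149, 176], dtype=uint8), array([ 18, 115,  73], dtype=uint8), array([ 21, 115,  89], dtype=uint8), array([ 30,  99, 181], dtype=uint8), array([ 13, 184, 126], dtype=uint8), array([ 15, 125,  57], dtype=uint8)]
ttop 140 [(array([374.6, 268.3]), np.int32(31), array([6, 7], dtype=int32)), (array([396.8, 273.5]), np.int32(35), array([7, 6], dtype=int32)), (array([438.7, 284.7]), np.int32(36), array([7, 7], dtype=int32))]
ttop 160 []
ttop 170 []
stop 160 [(array([245.1, 285. ]), np.int32(49), array([11,  7], dtype=int32)), (array([270.2, 287.2]), np.int32(33), array([9, 5], dtype=int32)), (array([221.8, 295.4]), np.int32(13), array([5, 5], dtype=int32)), (array([192.5, 308.3]), np.int32(55), array([10,  7], dtype=int32))]
stop 175 [(array([245.2, 284.7]), np.int32(28), array([8, 6], dtyp
[... 179 characters left out ...]
213.3]), np.int32(99), array([11, 11], dtype=int32)), (array([227. , 218.9]), np.int32(97), array([11, 11], dtype=int32)), (array([216.2, 220. ]), np.int32(20), array([4, 7], dtype=int32)), (array([252.8, 230.1]), np.int32(104), array([27,  7], dtype=int32))]
sbore [(array([428.6, 207.4]), np.int32(71), array([13,  7], dtype=int32)), (array([421.8, 216.3]), np.int32(50), array([11,  6], dtype=int32)), (array([414.2, 229.9]), np.int32(50), array([11,  6], dtype=int32)), (array([416.7, 240.4]), np.int32(240), array([35, 16], dtype=int32))]
thandle [(array([242.3, 288.3]), np.int32(86), array([12,  9], dtype=int32))]
shandle [(array([349.5, 173. ]), np.int32(272), array([17, 25], dtype=int32))]
```

```bash
python3 - <<'E'
from h import *
t=cv2.imread("pics/top0.png");s=cv2.imread("pics/scene0.png")
for thr in(110,125): print("ttop",thr,blobs(t,(360,255,95,45),lambda h:(h[...,2]>thr)&(h[...,0]<22)&(h[...,1]<140)))
for thr in(130,145): print("stop",thr,blobs(s,(175,275,110,60),lambda h:(h[...,2]>thr)&(h[...,0]<22)&(h[...,1]>60),10))
for thr in(145,160): print("sbore",blobs(s,(405,210,28,28),lambda h:(h[...,2]<thr)))
for thr in (90,105):print("thandle",blobs(t,(232,278,20,18),lambda h:(h[...,1]>110)&(h[...,2]>thr)))
print("shandle",blobs(s,(335,155,25,30),lambda h:(h[...,1]>110)&(h[...,2]>95),8))
for n,a,b in(("d1",(396.9,273.7),(245,285.3)),("d2",(439,284.9),(192.6,308.4)),("bA",(227,218.9),(421.8,216.3)),("bB",(249.9,213.3),(414.2,229.9)),("hnd",(242.3,288.3),(348,162.5))):
    print(n,*tri(a,b),"top plane",plane("top",a,{"d":.078,"b":.074,"h":.165}[n[0]]),plane("scene",b,{"d":.078,"b":.074,"h":.165}[n[0]]))
# block top contour
h=cv2.cvtColor(t,cv2.COLOR_BGR2HSV);b=h[190:245,205:275]
m=((b[...,0]>26)&(b[...,0]<40)&(b[...,2]>130)).astype(np.uint8)
cs=max(cv2.findContours(m,0,2)[0],key=cv2.contourArea);r=cv2.minAreaRect(cs);print(r)
P=np.array([plane("top",p+[205,190],.074)[:2] for p in cv2.boxPoints(r)]);print(P,P.mean(0),np.linalg.norm(np.diff(P,axis=0),axis=1))
# rack rect
b=h[245:315,345:465]
m=((b[...,0]<14)&(b[...,1]>110)).astype(np.uint8)
cs=max(cv2.findContours(m,0,2)[0],key=cv2.contourArea);r=cv2.minAreaRect(cs)
P=np.array([plane("top",p+[345,245],.032)[:2] for p in cv2.boxPoints(r)]);print("rack",P,P.mean(0),np.linalg.norm(np.diff(P,axis=0),axis=1))
E
```

```text
ttop 110 [(array([374.7, 268.3]), np.int32(47), array([8, 8], dtype=int32)), (array([396.7, 273.4]), np.int32(50), array([8, 8], dtype=int32)), (array([418.1, 279.2]), np.int32(33), array([7, 7], dtype=int32)), (array([438.6, 284.7]), np.int32(50), array([8, 8], dtype=int32))]
ttop 125 [(array([374.8, 268.2]), np.int32(40), array([7, 7], dtype=int32)), (array([397. , 273.3]), np.int32(42), array([7, 8], dtype=int32)), (array([417.9, 279.2]), np.int32(28), array([7, 6], dtype=int32)), (array([438.8, 285. ]), np.int32(41), array([7, 7], dtype=int32))]
stop 130 [(array([245.2, 285.1]), np.int32(65), array([13,  7], dtype=int32)), (array([269.8, 287.5]), np.int32(52), array([10,  6], dtype=int32)), (array([219. , 296.2]), np.int32(48), array([11,  7], dtype=int32)), (array([192.4, 308.6]), np.int32(71), array([12,  8], dtype=int32))]
stop 145 [(array([245., 285.]), np.int32(61), array([11,  7], dtype=int32)), (array([269.7, 287.4]), np.int32(45), array([10,  6], dtype=int32)), (array([219.3, 296. ]), np.int32(43), array([11,  7], dtype=int32)), (array([192.5, 308.3]), np.int32(62), array
[... 1069 characters left out ...]
.14013    0.07228408] 0.00044569708267452765 top plane [0.64774169 0.14003716 0.074     ] [0.64871887 0.13771739 0.074     ]
hnd [0.47306564 0.14425043 0.16343277] 0.0017577678360042263 top plane [0.47235493 0.14349149 0.165     ] [0.47531921 0.14250807 0.165     ]
((33.58823776245117, 26.35293960571289), (29.10427474975586, 48.99219512939453), 75.96376037597656)
[[0.66001496 0.23032552]
 [0.68783668 0.11947749]
 [0.62126032 0.10256663]
 [0.59367969 0.21299209]] [0.64069791 0.16634043] [0.11428619 0.06869053 0.11381772]
rack [[ 0.49248846 -0.10839954]
 [ 0.56382065 -0.12824206]
 [ 0.50543637 -0.34134475]
 [ 0.43458522 -0.32063857]] [ 0.49908268 -0.22465623] [0.07404058 0.22095583 0.07381484]
```

```bash
cat >> h.py <<'E'
def go(x,y,z,ang=None):
    """print remaining shift in tool units (after the turn) and wz to reach pose; ang = world angle (deg) of tool y"""
    from bench import robot
    o=robot.get_obs();R=Ro.from_rotvec(o["ee_rot"])
    a0=np.degrees(np.arctan2(R.as_matrix()[1,1],R.as_matrix()[0,1]))
    if ang is None: ang=a0
    yv=np.array([np.cos(np.radians(ang)),np.sin(np.radians(ang)),0]);zv=np.array([0,0,-1.]);xv=np.cross(yv,zv)
    D=Ro.from_matrix(np.c_[xv,yv,zv]);w=(R.inv()*D).as_rotvec()/(np.pi/2)
    print("t",round(o["time"],2),"pos",o["tcp_pos"].round(4),"a0",a0.round(1),"F",o["ft_force"].round(1),"op",round(o["opening"],3),"gf",o["gripper_force"])
    print("turn",w.round(3),"shift(tool after turn)",((np.array([x,y,z])-o["tcp_pos"])@np.c_[xv,yv,zv]/.02).round(3))
E
python3 -c "
from h import *
go(.506,-.2012,.15,-15.1)"
```

```text
t 0.1 pos [ 0.2281 -0.5816  0.2068] a0 -68.6 F [-0.3  1.2 -0.3] op 1.006 gf 0.0
turn [-0.001 -0.    -0.594] shift(tool after turn) [21.981  8.462  2.839]
```

Call:
{"name": "carry_out", "arguments": {"targets": [0,0,0,0,0,-0.085,0,0,0,0,0,-0.085,0,0,0,0,0,-0.085,0,0,0,0,0,-0.085,0,0,0,0,0,-0.085,0,0,0,0,0,-0.085,0,0,0,0,0,-0.085], "grip": 60}}

```text
time: 0.8
tcp_pos: [0.2281, -0.5817, 0.207]
ee_rot: [-2.487, -1.918, -0.0]
ft_force: [-0.1, -0.6, -0.5]
opening: 0.765
gripper_force: 0.0
```

```bash
python3 -c "
from h import *
go(.506,-.2012,.15,-15.1)"
```

```text
t 0.8 pos [ 0.2281 -0.5817  0.207 ] a0 -14.7 F [-0.1 -0.6 -0.5] op 0.765 gf 0.0
turn [-0.    -0.     0.004] shift(tool after turn) [21.988  8.461  2.849]
```

Call:
{"name": "carry_out", "arguments": {"targets": [0.9,0.35,0,0,0,0,0.9,0.35,0,0,0,0,0.9,0.35,0,0,0,0,0.9,0.35,0,0,0,0,0.9,0.35,0,0,0,0,0.9,0.35,0,0,0,0,0.9,0.35,0,0,0,0,0.9,0.35,0,0,0,0,0.9,0.35,0,0,0,0,0.9,0.35,0,0,0,0]}}

```text
time: 1.8
tcp_pos: [0.3431, -0.4247, 0.2071]
ee_rot: [-2.494, -1.909, -0.0]
ft_force: [0.4, -0.6, -1.0]
opening: 0.762
gripper_force: 0.0
```

Call:
{"name": "carry_out", "arguments": {"targets": [0.9,0.35,0.2,0,0,0,0.9,0.35,0.2,0,0,0,0.9,0.35,0.2,0,0,0,0.9,0.35,0.2,0,0,0,0.9,0.35,0.2,0,0,0,0.9,0.35,0.2,0,0,0,0.9,0.35,0.2,0,0,0,0.9,0.35,0.2,0,0,0,0.9,0.35,0.2,0,0,0,0.9,0.35,0.2,0,0,0]}}

```text
time: 2.8
tcp_pos: [0.4571, -0.269, 0.167]
ee_rot: [-2.494, -1.909, 0.0]
ft_force: [-0.7, 0.0, -0.6]
opening: 0.762
gripper_force: 0.0
```

```bash
python3 -c "
from h import *
go(.506,-.2012,.12,-15.1)"
```

```text
t 2.8 pos [ 0.4571 -0.269   0.167 ] a0 -15.1 F [-0.7  0.  -0.6] op 0.762 gf 0.0
turn [-0. -0. -0.] shift(tool after turn) [3.909 1.478 2.351]
```

Call:
{"name": "carry_out", "arguments": {"targets": [0.8,0.3,0.45,0,0,0,0.8,0.3,0.45,0,0,0,0.8,0.3,0.45,0,0,0,0.8,0.3,0.45,0,0,0,0.71,0.28,0.45,0,0,0,0,0,0,0,0,0]}}

```text
time: 3.4
tcp_pos: [0.506, -0.1998, 0.1213]
ee_rot: [-2.49, -1.912, -0.0]
ft_force: [-0.6, -0.5, -0.8]
opening: 0.767
gripper_force: 0.0
```

```bash
python3 -c "
from h import *
go(.506,-.2012,.05,-15.1)"
```

```text
t 3.4 pos [ 0.506  -0.1998  0.1213] a0 -15.0 F [-0.6 -0.5 -0.8] op 0.767 gf 0.0
turn [-0.001 -0.001  0.002] shift(tool after turn) [-0.068  0.017  3.564]
```

Call:
{"name": "carry_out", "arguments": {"targets": [-0.07,0.02,0.6,0,0,0,0,0,0.6,0,0,0,0,0,0.6,0,0,0,0,0,0.6,0,0,0,0,0,0.6,0,0,0,0,0,0.56,0,0,0,0,0,0,0,0,0,0,0,0,0,0,0]}}

```text
time: 4.2
tcp_pos: [0.5057, -0.204, 0.051]
ee_rot: [-2.493, -1.912, 0.0]
ft_force: [-0.4, -0.1, 0.1]
opening: 0.769
gripper_force: 0.0
```

Call:
{"name": "carry_out", "arguments": {"targets": [0,0,0,0,0,0,0,0,0,0,0,0,0,0,0,0,0,0,0,0,0,0,0,0,0,0,0,0,0,0,0,0,0,0,0,0], "grip": 255}}

```text
time: 4.8
tcp_pos: [0.5061, -0.2042, 0.0516]
ee_rot: [2.492, 1.911, 0.001]
ft_force: [-0.3, 0.1, 6.2]
opening: 0.167
gripper_force: 58.5
```

```bash
python3 -c "
from h import *
go(.506,-.2012,.22,-15.1)"
```

```text
t 4.8 pos [ 0.5061 -0.2042  0.0516] a0 -15.0 F [-0.3  0.1  6.2] op 0.167 gf 58.54836970567703
turn [0.001 0.    0.001] shift(tool after turn) [ 0.145 -0.047 -8.418]
```

Call:
{"name": "carry_out", "arguments": {"targets": [0,0,-0.5,0,0,0,0,0,-0.8,0,0,0,0,0,-0.9,0,0,0,0,0,-0.9,0,0,0,0,0,-0.9,0,0,0,0,0,-0.9,0,0,0,0,0,-0.9,0,0,0,0,0,-0.9,0,0,0,0,0,-0.9,0,0,0,0,0,-0.8,0,0,0]}}

```text
time: 5.8
tcp_pos: [0.5056, -0.204, 0.2208]
ee_rot: [2.492, 1.912, 0.001]
ft_force: [-0.4, -0.1, -0.4]
opening: 0.163
gripper_force: 58.6
```

```bash
python3 - <<'E'
from h import *
from bench import get_image
for n in("top","scene"): cv2.imwrite(f"pics/{n}1.png",get_image(n)[:,:,::-1])
t=cv2.imread("pics/top1.png");s=cv2.imread("pics/scene1.png")
o=np.hstack([cv2.resize(t[220:320,340:470],(390,300)),cv2.resize(s[200:350,150:345],(390,300))])
cv2.imwrite("pics/z1.png",cv2.convertScaleAbs(o,alpha=1.4))
go(.6348,.1935,.21,13.7)
E
```

```text
t 5.9 pos [ 0.5065 -0.2043  0.2216] a0 -15.0 F [-0.1 -1.1  0.3] op 0.168 gf 58.61870960507076
turn [ 0.002  0.001 -0.319] shift(tool after turn) [17.804 10.944  0.582]
```

View pics/z1.png

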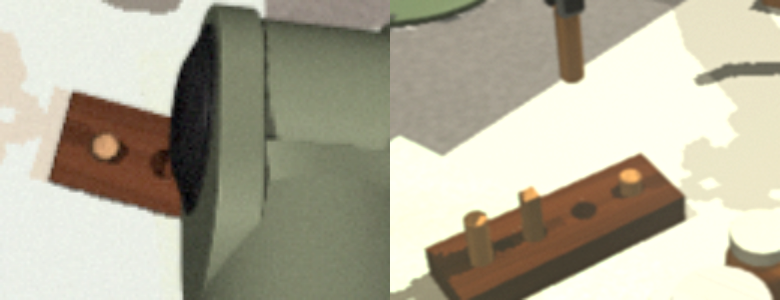

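The rack's second pocket is now empty, and the round dowel hangs upright in the fingers with its foot at about scene pixel (240,238). I'm moving it to bore A.

Call:
{"name": "carry_out", "arguments": {"targets": [0,0,0,0,0,-0.08,0,0,0,0,0,-0.08,0,0,0,0,0,-0.08,0,0,0,0,0,-0.08,0.9,0.55,0,0,0,0,0.9,0.55,0,0,0,0,0.9,0.55,0,0,0,0,0.9,0.55,0,0,0,0,0.9,0.55,0,0,0,0,0.9,0.55,0,0,0,0]}}

```text
time: 6.9
tcp_pos: [0.5439, -0.0827, 0.2189]
ee_rot: [-1.939, -2.471, 0.001]
ft_force: [-0.2, -0.3, -0.1]
opening: 0.166
gripper_force: 58.6
```

Call:
{"name": "carry_out", "arguments": {"targets": [0.9,0.55,0,0,0,0,0.9,0.55,0,0,0,0,0.9,0.55,0,0,0,0,0.9,0.55,0,0,0,0,0.9,0.55,0,0,0,0,0.9,0.55,0,0,0,0,0.9,0.55,0,0,0,0,0.9,0.55,0,0,0,0,0.9,0.55,0,0,0,0,0.9,0.55,0,0,0,0]}}

```text
time: 7.9
tcp_pos: [0.6079, 0.1182, 0.2188]
ee_rot: [-1.939, -2.471, 0.001]
ft_force: [1.0, 0.7, -0.7]
opening: 0.166
gripper_force: 58.6
```

```bash
python3 -c "
from h import *
ang=np.radians(13.7);x=np.array([-np.sin(ang),np.cos(ang)])
g=np.array([.6348,.1935])-.0029*x
go(*g,.15,13.7)"
```

```text
t 7.9 pos [0.6079 0.1182 0.2188] a0 13.8 F [ 1.   0.7 -0.7] op 0.166 gf 58.6234655440785
turn [-0.     0.     0.001] shift(tool after turn) [3.193 2.196 3.44 ]
```

Call:
{"name": "carry_out", "arguments": {"targets": [0.8,0.55,0,0,0,0,0.8,0.55,0,0,0,0,0.8,0.55,0,0,0,0,0.7,0.5,0,0,0,0,0,0,0.8,0,0,0,0,0,0.8,0,0,0,0,0,0.8,0,0,0,0,0,0.8,0,0,0,0,0,0,0,0,0,0,0,0,0,0,0]}}

```text
time: 8.9
tcp_pos: [0.6351, 0.1877, 0.1549]
ee_rot: [-1.939, -2.471, 0.001]
ft_force: [0.6, 0.0, -0.2]
opening: 0.168
gripper_force: 58.7
```

```bash
python3 - <<'E'
from h import *
from bench import get_image
for n in("top","scene"): cv2.imwrite(f"pics/{n}2.png",get_image(n)[:,:,::-1])
s=cv2.imread("pics/scene2.png")
cv2.imwrite("pics/z2.png",cv2.convertScaleAbs(cv2.resize(s[140:260,360:480],(600,600),interpolation=cv2.INTER_CUBIC),alpha=1.5))
ang=np.radians(13.7);x=np.array([-np.sin(ang),np.cos(ang)])
g=np.array([.6348,.1935])-.0029*x
go(*g,.15,13.7)
E
```

```text
t 9.0 pos [0.6355 0.188  0.1558] a0 13.8 F [-0.3 -0.8 -0.2] op 0.162 gf 58.666693978593685
turn [ 0.001 -0.     0.001] shift(tool after turn) [0.128 0.032 0.29 ]
```

View pics/z2.png

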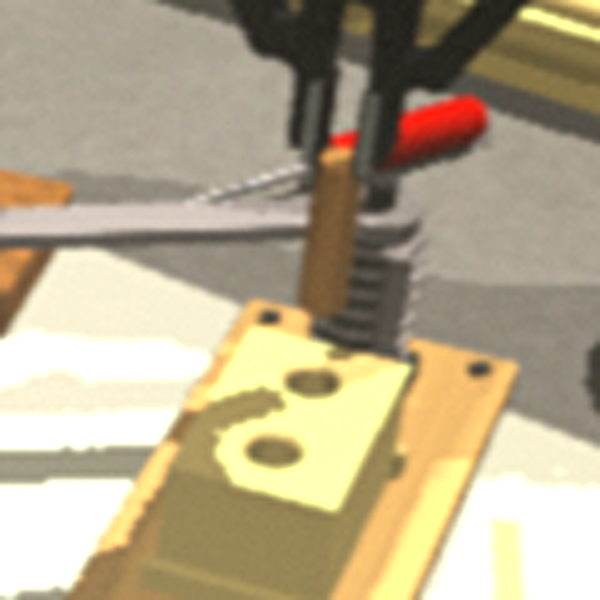

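The dowel hangs just above and behind bore A: foot near zoom pixel (323,306) and bore A at (312,381). I'll measure its offset from the bore with the same camera.

```bash
python3 - <<'E'
from h import *
s=cv2.imread("pics/scene2.png");h=cv2.cvtColor(s,cv2.COLOR_BGR2HSV)
for r in range(172,206,2):
    row=h[r,412:440]; print(r," ".join(f"{a[0]:d}/{a[1]:d}/{a[2]:d}" for a in row[4:22]) if r>184 and r%4==0 else "", end="\n" if r>184 and r%4==0 else "")
m=(h[...,1]>105)&(h[...,2]<150)&(h[...,0]<20)
for r in range(172,206,2):
    c=np.where(m[r,412:440])[0]+412; print(r,c.min() if len(c) else 0,c.max() if len(c) else 0,len(c))
T=.1558
for p in((424.3,201.2),(424.3,200.6),(424.6,201.2)): print(plane("scene",p,T-.0436))
print(plane("scene",(422.,216.3),.074),plane("scene",(414.4,229.9),.074))
E
```

```text
172 174 176 178 180 182 184 186 188 21/35/94 21/35/95 20/39/98 21/39/105 17/50/96 17/93/77 16/135/72 16/134/76 16/139/81 17/137/82 15/132/83 16/141/78 16/134/74 18/135/70 16/111/62 17/71/50 19/44/46 15/42/49
190 192 19/37/97 21/36/98 21/37/97 19/42/97 18/74/83 16/126/75 16/137/78 15/135/81 16/135/83 16/139/81 16/137/78 16/131/76 15/129/73 16/128/68 17/105/56 23/60/38 30/53/34 23/52/39
194 196 21/41/99 20/39/99 21/37/96 18/59/87 17/105/78 17/132/77 17/143/80 17/132/81 15/132/83 16/134/80 16/134/78 17/129/75 17/131/74 16/115/60 21/74/45 23/51/40 20/57/40 17/51/45
198 200 19/64/111 19/54/103 19/45/96 18/70/84 17/121/76 16/134/76 16/137/80 16/142/81 15/131/84 17/134/80 17/132/77 15/134/74 17/124/68 17/105/56 20/55/42 20/53/43 21/59/43 21/58/44
202 204 17/135/157 18/141/179 18/137/182 18/137/181 18/139/176 17/137/151 17/106/103 19/58/70 19/40/70 20/49/62 20/46/50 27/56/41 23/56/41 23/56/41 23/55/42 23/51/45 26/45/45 24/55/46
172 423 439 11
174 424 429 6
176 423 431 9
178 423 431 9
180 423 431 9
182 423 430 8
184 423 430 8
186 422 430 9
188 422 430 9
190 421 429 9
192 421 429 9
194 421 429 9
196 421 429 9
198 420 428 9
200 420 428 9
202 412 427 9
204 412 422 5
[0.63693336 0.18986585 0.1122    ]
[0.63578626 0.19189118 0.1122    ]
[0.63741057 0.19026085 0.1122    ]
[0.63625922 0.19108219 0.074     ] [0.64903282 0.13797544 0.074     ]
```

Call:
{"name": "carry_out", "arguments": {"targets": [0.08,0.02,0.4,0,0,0,0,0,0.5,0,0,0,0,0,0.5,0,0,0,0,0,0.3,0,0,0,0,0,0,0,0,0,0,0,0,0,0,0]}}

```text
time: 9.6
tcp_pos: [0.6351, 0.1897, 0.1211]
ee_rot: [-1.939, -2.471, 0.0]
ft_force: [-0.1, 0.0, 0.6]
opening: 0.163
gripper_force: 58.7
```

Call:
{"name": "carry_out", "arguments": {"targets": [0,0,0.15,0,0,0,0,0,0.15,0,0,0,0,0,0.15,0,0,0,0,0,0,0,0,0]}}

```text
time: 10.0
tcp_pos: [0.6349, 0.1895, 0.1116]
ee_rot: [-1.939, -2.471, 0.001]
ft_force: [-0.4, -1.0, -0.8]
opening: 0.168
gripper_force: 58.7
```

Call:
{"name": "carry_out", "arguments": {"targets": [0,0,0.15,0,0,0,0,0,0.15,0,0,0,0,0,0.15,0,0,0,0,0,0.15,0,0,0,0,0,0,0,0,0]}}

```text
time: 10.5
tcp_pos: [0.6349, 0.1895, 0.0996]
ee_rot: [-1.939, -2.471, 0.001]
ft_force: [0.0, 0.3, -0.2]
opening: 0.165
gripper_force: 58.7
```

Call:
{"name": "carry_out", "arguments": {"targets": [0,0,0.25,0,0,0,0,0,0.25,0,0,0,0,0,0.25,0,0,0,0,0,0.23,0,0,0,0,0,0,0,0,0]}}

```text
time: 11.0
tcp_pos: [0.6347, 0.1895, 0.0796]
ee_rot: [-1.939, -2.471, 0.001]
ft_force: [0.0, 0.4, -0.5]
opening: 0.163
gripper_force: 58.7
```

Call:
{"name": "carry_out", "arguments": {"targets": [0,0,0,0,0,0,0,0,0,0,0,0,0,0,0,0,0,0,0,0,0,0,0,0,0,0,0,0,0,0], "grip": 130}}

```text
time: 11.5
tcp_pos: [0.6352, 0.1896, 0.0806]
ee_rot: [1.939, 2.472, 0.0]
ft_force: [0.2, -0.2, 0.3]
opening: 0.487
gripper_force: 0.0
```

Call:
{"name": "carry_out", "arguments": {"targets": [0,0,-0.5,0,0,0,0,0,-0.8,0,0,0,0,0,-0.9,0,0,0,0,0,-0.9,0,0,0,0,0,-0.9,0,0,0,0,0,-0.9,0,0,0,0,0,-0.9,0,0,0]}}

```text
time: 12.2
tcp_pos: [0.6353, 0.1898, 0.1989]
ee_rot: [1.939, 2.471, 0.002]
ft_force: [0.2, -0.1, -0.0]
opening: 0.488
gripper_force: 0.0
```

```bash
python3 - <<'E'
from h import *
from bench import get_image
for n in("scene",): cv2.imwrite(f"pics/{n}3.png",get_image(n)[:,:,::-1])
s=cv2.imread("pics/scene3.png")
cv2.imwrite("pics/z3.png",cv2.convertScaleAbs(cv2.resize(s[140:260,360:480],(480,480),interpolation=cv2.INTER_CUBIC),alpha=1.5))
print(blobs(s,(405,195,30,30),lambda h:(h[...,2]>100)&(h[...,0]<22)&(h[...,1]>110),10))
go(.48,-.2977,.21,-15.1)
E
```

```text
[(array([417.2, 205.9]), np.int32(121), array([24, 12], dtype=int32))]
t 12.25 pos [0.6363 0.1903 0.202 ] a0 13.8 F [1.  1.4 2.5] op 0.494 gf 0.0
turn [ 0.003 -0.001  0.321] shift(tool after turn) [-25.593  -1.189  -0.402]
```

View pics/z3.png

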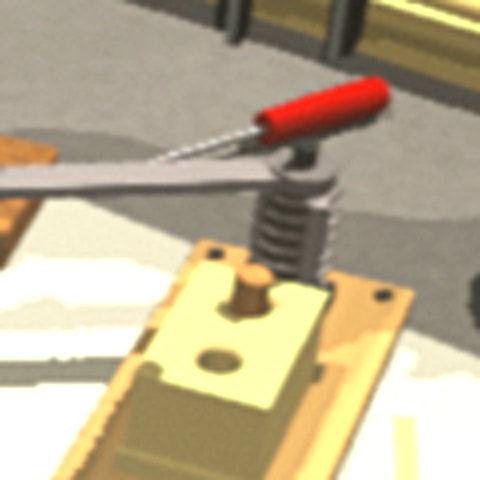

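Dowel 1 stands about 20 mm proud in bore A, so it is seated. Next is dowel 2.

Call:
{"name": "carry_out", "arguments": {"targets": [0,0,0,0,0,0.08,0,0,0,0,0,0.08,0,0,0,0,0,0.08,0,0,0,0,0,0.08,-0.95,-0.05,0,0,0,0,-0.95,-0.05,0,0,0,0,-0.95,-0.05,0,0,0,0,-0.95,-0.05,0,0,0,0,-0.95,-0.05,0,0,0,0,-0.95,-0.05,0,0,0,0]}}

```text
time: 13.25
tcp_pos: [0.5992, 0.0793, 0.1967]
ee_rot: [2.493, 1.911, 0.0]
ft_force: [0.2, 0.9, -0.4]
opening: 0.492
gripper_force: 0.0
```

Call:
{"name": "carry_out", "arguments": {"targets": [-0.95,-0.05,0,0,0,0,-0.95,-0.05,0,0,0,0,-0.95,-0.05,0,0,0,0,-0.95,-0.05,0,0,0,0,-0.95,-0.05,0,0,0,0,-0.95,-0.05,0,0,0,0,-0.95,-0.05,0,0,0,0,-0.95,-0.05,0,0,0,0,-0.95,-0.05,0,0,0,0,-0.95,-0.05,0,0,0,0]}}

```text
time: 14.25
tcp_pos: [0.54, -0.1014, 0.1967]
ee_rot: [2.493, 1.911, 0.0]
ft_force: [0.5, 0.0, -0.0]
opening: 0.488
gripper_force: 0.0
```

Call:
{"name": "carry_out", "arguments": {"targets": [-0.95,-0.05,0,0,0,0,-0.95,-0.05,0,0,0,0,-0.95,-0.05,0,0,0,0,-0.95,-0.05,0,0,0,0,-0.95,-0.05,0,0,0,0,-0.95,-0.05,0,0,0,0,-0.95,-0.05,0,0,0,0,-0.95,-0.05,0,0,0,0,0,0,0,0,0,0,0,0,0,0,0,0], "grip": 60}}

```text
time: 15.25
tcp_pos: [0.4931, -0.2449, 0.1966]
ee_rot: [-2.494, -1.911, -0.0]
ft_force: [1.0, 0.2, -0.5]
opening: 0.763
gripper_force: 0.0
```

```bash
python3 -c "
from h import *
go(.4792,-.3006,.1,-15.1)"
```

```text
t 15.25 pos [ 0.4931 -0.2449  0.1966] a0 -15.1 F [ 1.   0.2 -0.5] op 0.763 gf 0.0
turn [ 0. -0.  0.] shift(tool after turn) [-2.868  0.053  4.829]
```

Call:
{"name": "carry_out", "arguments": {"targets": [-0.72,0.01,0,0,0,0,-0.72,0.01,0,0,0,0,-0.72,0.01,0,0,0,0,-0.7,0.02,0,0,0,0,0,0,0.9,0,0,0,0,0,0.9,0,0,0,0,0,0.9,0,0,0,0,0,0.9,0,0,0,0,0,0,0,0,0,0,0,0,0,0,0]}}

```text
time: 16.25
tcp_pos: [0.4797, -0.3005, 0.1248]
ee_rot: [-2.493, -1.911, 0.0]
ft_force: [-0.4, 0.7, 0.7]
opening: 0.763
gripper_force: 0.0
```

```bash
python3 -c "
from h import *
go(.4792,-.3006,.0515,-15.1)"
```

```text
t 16.25 pos [ 0.4797 -0.3005  0.1248] a0 -15.1 F [-0.4  0.7  0.7] op 0.763 gf 0.0
turn [-0.    -0.     0.001] shift(tool after turn) [-0.011 -0.025  3.664]
```

Call:
{"name": "carry_out", "arguments": {"targets": [0,-0.02,0.6,0,0,0,0,0,0.6,0,0,0,0,0,0.6,0,0,0,0,0,0.6,0,0,0,0,0,0.6,0,0,0,0,0,0.62,0,0,0,0,0,0,0,0,0,0,0,0,0,0,0]}}

```text
time: 17.05
tcp_pos: [0.4794, -0.2998, 0.0519]
ee_rot: [-2.493, -1.912, 0.0]
ft_force: [1.3, -0.5, 0.9]
opening: 0.764
gripper_force: 0.0
```

Call:
{"name": "carry_out", "arguments": {"targets": [0,0,0,0,0,0,0,0,0,0,0,0,0,0,0,0,0,0,0,0,0,0,0,0,0,0,0,0,0,0,0,0,0,0,0,0], "grip": 255}}

```text
time: 17.65
tcp_pos: [0.4798, -0.3002, 0.0527]
ee_rot: [2.492, 1.911, 0.001]
ft_force: [-0.2, -0.1, 6.8]
opening: 0.152
gripper_force: 58.6
```

Call:
{"name": "carry_out", "arguments": {"targets": [0,0,-0.5,0,0,0,0,0,-0.8,0,0,0,0,0,-0.9,0,0,0,0,0,-0.9,0,0,0,0,0,-0.9,0,0,0,0,0,-0.9,0,0,0,0,0,-0.9,0,0,0,0,0,-0.9,0,0,0,0,0,-0.9,0,0,0,0,0,-0.8,0,0,0]}}

```text
time: 18.65
tcp_pos: [0.4793, -0.2999, 0.2218]
ee_rot: [2.492, 1.912, 0.0]
ft_force: [-0.3, 0.0, -0.2]
opening: 0.148
gripper_force: 58.6
```

```bash
python3 -c "
from h import *
go(.6479,.136,.22,13.7)"
```

```text
t 18.65 pos [ 0.4793 -0.2999  0.2218] a0 -15.0 F [-0.3  0.  -0.2] op 0.148 gf 58.612403883598745
turn [ 0.     0.    -0.319] shift(tool after turn) [19.177 13.35   0.088]
```

Call:
{"name": "carry_out", "arguments": {"targets": [0,0,0,0,0,-0.08,0,0,0,0,0,-0.08,0,0,0,0,0,-0.08,0,0,0,0,0,-0.08,0.9,0.63,0,0,0,0,0.9,0.63,0,0,0,0,0.9,0.63,0,0,0,0,0.9,0.63,0,0,0,0,0.9,0.63,0,0,0,0,0.9,0.63,0,0,0,0]}}

```text
time: 19.65
tcp_pos: [0.5272, -0.1762, 0.2209]
ee_rot: [1.939, 2.471, -0.0]
ft_force: [-0.4, 0.2, 0.1]
opening: 0.148
gripper_force: 58.6
```

Call:
{"name": "carry_out", "arguments": {"targets": [0.9,0.63,0,0,0,0,0.9,0.63,0,0,0,0,0.9,0.63,0,0,0,0,0.9,0.63,0,0,0,0,0.9,0.63,0,0,0,0,0.9,0.63,0,0,0,0,0.9,0.63,0,0,0,0,0.9,0.63,0,0,0,0,0.9,0.63,0,0,0,0,0.9,0.63,0,0,0,0]}}

```text
time: 20.65
tcp_pos: [0.6068, 0.0285, 0.2208]
ee_rot: [1.939, 2.471, -0.0]
ft_force: [0.3, -0.0, -0.2]
opening: 0.148
gripper_force: 58.6
```

Call:
{"name": "carry_out", "arguments": {"targets": [0.8,0.55,0,0,0,0,0.8,0.55,0,0,0,0,0.8,0.55,0,0,0,0,0.8,0.55,0,0,0,0,0.8,0.55,0,0,0,0,0,0,0,0,0,0,0,0,0,0,0,0]}}

```text
time: 21.35
tcp_pos: [0.6408, 0.1185, 0.2205]
ee_rot: [1.939, 2.472, -0.0]
ft_force: [0.3, 0.1, -1.2]
opening: 0.151
gripper_force: 58.6
```

```bash
python3 -c "
from h import *
go(.6479,.1365,.15,13.7)"
```

```text
t 21.35 pos [0.6408 0.1185 0.2205] a0 13.8 F [ 0.3  0.1 -1.2] op 0.151 gf 58.63223582971841
turn [-0.     0.     0.001] shift(tool after turn) [0.791 0.556 3.523]
```

Call:
{"name": "carry_out", "arguments": {"targets": [0.4,0.28,0,0,0,0,0.4,0.28,0,0,0,0,0,0,0.8,0,0,0,0,0,0.9,0,0,0,0,0,0.9,0,0,0,0,0,0.9,0,0,0,0,0,0,0,0,0,0,0,0,0,0,0]}}

```text
time: 22.15
tcp_pos: [0.6483, 0.1372, 0.1505]
ee_rot: [-1.939, -2.472, -0.0]
ft_force: [0.4, -1.0, -0.8]
opening: 0.15
gripper_force: 58.7
```

```bash
python3 - <<'E'
from h import *
from bench import get_image
cv2.imwrite("pics/scene4.png",get_image("scene")[:,:,::-1])
s=cv2.imread("pics/scene4.png")
cv2.imwrite("pics/z4.png",cv2.convertScaleAbs(cv2.resize(s[150:250,370:470],(600,600),interpolation=cv2.INTER_CUBIC),alpha=1.5))
go(.6479,.1365,.12,13.7)
E
```

```text
t 22.2 pos [0.6486 0.1372 0.1511] a0 13.8 F [-0.1 -0.1 -0.7] op 0.153 gf 58.686095788143575
turn [ 0.001 -0.     0.001] shift(tool after turn) [-0.024 -0.042  1.554]
```

View pics/z4.png

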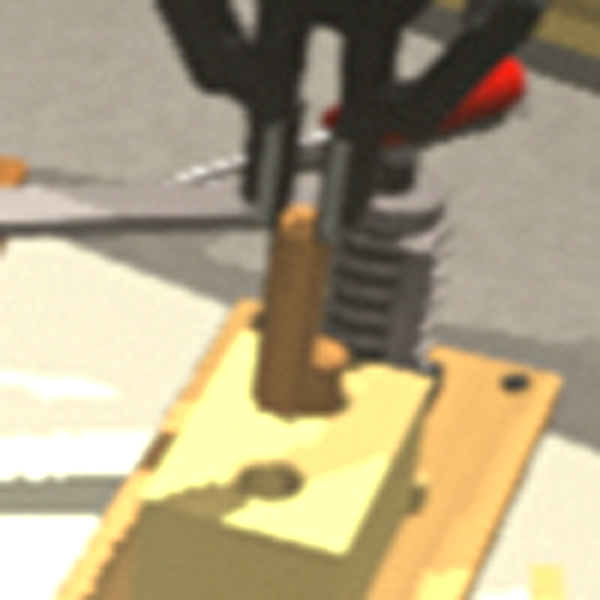

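The dowel is lined up over bore B: its axis continues to about zoom pixel (275,482) and the bore is at (272,482). Inserting after a 0.8 mm correction.

Call:
{"name": "carry_out", "arguments": {"targets": [-0.02,-0.04,0.4,0,0,0,0,0,0.5,0,0,0,0,0,0.5,0,0,0,0,0,0.2,0,0,0,0,0,0,0,0,0]}}

```text
time: 22.7
tcp_pos: [0.6471, 0.1361, 0.1172]
ee_rot: [-1.939, -2.471, 0.001]
ft_force: [0.1, 0.4, -0.6]
opening: 0.149
gripper_force: 58.6
```

Call:
{"name": "carry_out", "arguments": {"targets": [0,0,0.15,0,0,0,0,0,0.15,0,0,0,0,0,0.15,0,0,0,0,0,0,0,0,0]}}

```text
time: 23.1
tcp_pos: [0.6473, 0.1361, 0.1087]
ee_rot: [-1.939, -2.471, 0.001]
ft_force: [-0.5, 0.2, -0.8]
opening: 0.149
gripper_force: 58.7
```

No contact force at 10 mm depth, so I'm continuing.

Call:
{"name": "carry_out", "arguments": {"targets": [0,0,0.2,0,0,0,0,0,0.2,0,0,0,0,0,0.2,0,0,0,0,0,0,0,0,0]}}

```text
time: 23.5
tcp_pos: [0.6471, 0.1361, 0.0964]
ee_rot: [-1.939, -2.471, 0.001]
ft_force: [0.7, 0.2, -0.8]
opening: 0.154
gripper_force: 58.6
```

Call:
{"name": "carry_out", "arguments": {"targets": [0,0,0.2,0,0,0,0,0,0.2,0,0,0,0,0,0.2,0,0,0,0,0,0.2,0,0,0,0,0,0,0,0,0]}}

```text
time: 24.0
tcp_pos: [0.6472, 0.1362, 0.0804]
ee_rot: [-1.939, -2.471, 0.001]
ft_force: [-1.0, 0.4, -0.3]
opening: 0.153
gripper_force: 58.6
```

Call:
{"name": "carry_out", "arguments": {"targets": [0,0,0,0,0,0,0,0,0,0,0,0,0,0,0,0,0,0,0,0,0,0,0,0,0,0,0,0,0,0], "grip": 130}}

```text
time: 24.5
tcp_pos: [0.6475, 0.1362, 0.0812]
ee_rot: [1.939, 2.472, 0.0]
ft_force: [-0.6, -0.5, -0.6]
opening: 0.492
gripper_force: 0.0
```

Call:
{"name": "carry_out", "arguments": {"targets": [0,0,-0.5,0,0,0,0,0,-0.9,0,0,0,0,0,-1,0,0,0,0,0,-1,0,0,0,0,0,-1,0,0,0,0,0,-1,0,0,0,0,0,-1,0,0,0,0,0,-1,0,0,0,0,0,-1,0,0,0]}}

```text
time: 25.4
tcp_pos: [0.6474, 0.1362, 0.2509]
ee_rot: [1.939, 2.472, 0.001]
ft_force: [-0.2, -0.1, 0.1]
opening: 0.496
gripper_force: 0.0
```

```bash
python3 - <<'E'
from h import *
from bench import get_image
cv2.imwrite("pics/scene5.png",get_image("scene")[:,:,::-1])
s=cv2.imread("pics/scene5.png")
cv2.imwrite("pics/z5.png",cv2.convertScaleAbs(cv2.resize(s[140:260,330:480],(600,480),interpolation=cv2.INTER_CUBIC),alpha=1.5))
for b in((416,195,16,20),(408,210,14,20)): print(blobs(s,b,lambda h:(h[...,2]>130)&(h[...,0]<22)&(h[...,1]>90),10))
print("sh",blobs(s,(335,150,25,20),lambda h:(h[...,1]>110)&(h[...,2]>95),8))
go(.4730,.1465,.24,44)
E
```

```text
[(array([420.9, 206.1]), np.int32(65), array([12, 10], dtype=int32))]
[(array([415. , 221.6]), np.int32(41), array([9, 6], dtype=int32))]
sh [(array([347.9, 161.8]), np.int32(38), array([10,  5], dtype=int32))]
t 25.45 pos [0.6484 0.1367 0.2542] a0 13.8 F [0.1 0.1 2.7] op 0.492 gf 0.0
turn [ 0.003  0.001 -0.336] shift(tool after turn) [ 6.446 -5.969  0.712]
```

View pics/z5.png

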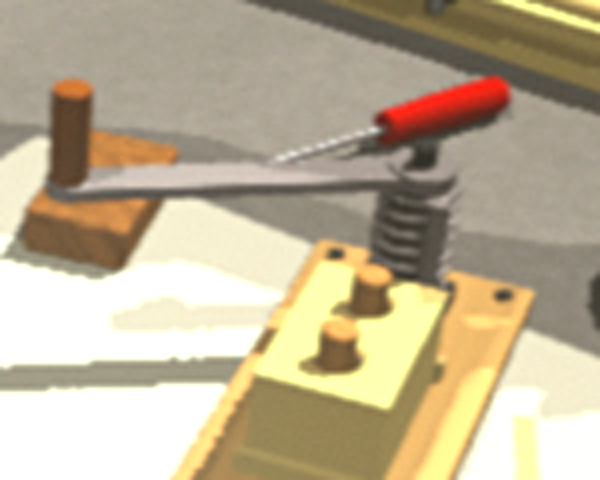

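Both dowels are seated at the same height, and the keeper is still at rest with the handle top at scene pixel (348,162). Next is the handle.

```bash
python3 - <<'E'
from h import *
print(tri((240.8,288.3),(347.9,161.8)),plane("top",(240.8,288.3),.165),plane("scene",(347.9,161.8),.165))
bA,bB=np.array([.6348,.1935]),np.array([.6478,.1400]);u=(bA-bB)/np.linalg.norm(bA-bB)
m=(bA+bB)/2;p=m+u*.1175;h=p-u*.195
print("pivot",p,"stop handle",h,"jig -y ang",np.degrees(np.arctan2(*(-u)[::-1])))
a=np.arctan2(*(-u)[::-1])-1.05;print("rest handle",p+.195*np.array([np.cos(a),np.sin(a)]),np.degrees(a))
E
```

```text
(array([0.47224313, 0.14678544, 0.16380698]), np.float64(0.0003277689238343822)) [0.47236304 0.1467172  0.165     ] [0.47338176 0.14483638 0.165     ]
pivot [0.61355592 0.28092756] stop handle [0.65959929 0.09144139] jig -y ang -76.34235749418784
rest handle [0.47210106 0.14670564] -136.50292598292427
```

Call:
{"name": "carry_out", "arguments": {"targets": [0,0,0,0,0,0.084,0,0,0,0,0,0.084,0,0,0,0,0,0.084,0,0,0,0,0,0.084,0,0,0,0,0,0.084,0,0,0,0,0,0.084,0,0,0,0,0,0.084,0,0,0,0,0,0.084], "grip": 60}}

```text
time: 26.25
tcp_pos: [0.6474, 0.1363, 0.2498]
ee_rot: [-2.923, -1.151, -0.001]
ft_force: [0.3, -0.2, -0.7]
opening: 0.765
gripper_force: 0.0
```

```bash
python3 - <<'E'
from h import *
go(.4725,.1460,.22,-46.4)
E
```

```text
t 26.25 pos [0.6474 0.1363 0.2498] a0 -47.0 F [ 0.3 -0.2 -0.7] op 0.765 gf 0.0
turn [-0.    -0.    -0.007] shift(tool after turn) [-6.    -6.38   1.492]
```

Call:
{"name": "carry_out", "arguments": {"targets": [-0.67,-0.71,0.1,0,0,-0.007,-0.67,-0.71,0.1,0,0,0,-0.67,-0.71,0.1,0,0,0,-0.67,-0.71,0.1,0,0,0,-0.67,-0.71,0.1,0,0,0,-0.67,-0.71,0.1,0,0,0,-0.67,-0.71,0.1,0,0,0,-0.67,-0.71,0.1,0,0,0,-0.6,-0.7,0.1,0,0,0,0,0,0,0,0,0]}}

```text
time: 27.25
tcp_pos: [0.4714, 0.146, 0.2318]
ee_rot: [2.913, 1.177, 0.0]
ft_force: [0.1, -0.5, 0.1]
opening: 0.76
gripper_force: 0.0
```

```bash
python3 - <<'E'
from h import *
go(.4722,.1467,.122,-46.5)
E
```

```text
t 27.25 pos [0.4714 0.146  0.2318] a0 -46.0 F [ 0.1 -0.5  0.1] op 0.76 gf 0.0
turn [ 0.    -0.     0.005] shift(tool after turn) [ 5.300e-02 -1.000e-03  5.489e+00]
```

Call:
{"name": "carry_out", "arguments": {"targets": [0.05,0,0.8,0,0,0.005,0,0,0.8,0,0,0,0,0,0.8,0,0,0,0,0,0.8,0,0,0,0,0,0.8,0,0,0,0,0,0.8,0,0,0,0,0,0.6,0,0,0,0,0,0,0,0,0,0,0,0,0,0,0]}}

```text
time: 28.15
tcp_pos: [0.4742, 0.1464, 0.1235]
ee_rot: [-2.918, -1.163, -0.0]
ft_force: [0.2, 0.1, -0.1]
opening: 0.771
gripper_force: 0.0
```

Call:
{"name": "carry_out", "arguments": {"targets": [0,0,0,0,0,0,0,0,0,0,0,0,0,0,0,0,0,0,0,0,0,0,0,0,0,0,0,0,0,0,0,0,0,0,0,0], "grip": 255}}

```text
time: 28.75
tcp_pos: [0.474, 0.1465, 0.1238]
ee_rot: [2.918, 1.163, 0.001]
ft_force: [-2.1, 0.3, 9.3]
opening: 0.229
gripper_force: 58.3
```

```bash
python3 - <<'E'
from h import *
go(.4722,.1467,.124,-46.5)
# arc plan in the moving tool frame: N rows of 60.2/N deg, chord of radius .195
N=20;d=np.radians(60.16/N);c=2*.195*np.sin(d/2)
# row: shift along tool axes before turn: chord is at angle d/2 CCW from tool y; CCW(world) from y is toward tool x
print("dx",c*np.sin(d/2)/.02,"dy",c*np.cos(d/2)/.02,"wz",-d/(np.pi/2))
E
```

```text
t 28.75 pos [0.474  0.1465 0.1238] a0 -46.5 F [-2.1  0.3  9.3] op 0.229 gf 58.286941051483154
turn [ 0. -0. -0.] shift(tool after turn) [-0.057 -0.07  -0.012]
dx 0.013433378963840448 dy 0.5116350595145944 wz -0.03342222222222222
```

Call:
{"name": "carry_out", "arguments": {"targets": [0.013,0.51,0,0,0,-0.0334,0.013,0.51,0,0,0,-0.0334,0.013,0.51,0,0,0,-0.0334,0.013,0.51,0,0,0,-0.0334,0.013,0.51,0,0,0,-0.0334,0.013,0.51,0,0,0,-0.0334,0.013,0.51,0,0,0,-0.0334,0.013,0.51,0,0,0,-0.0334,0.013,0.51,0,0,0,-0.0334,0,0,0,0,0,0]}}

```text
time: 29.75
tcp_pos: [0.5511, 0.0969, 0.1237]
ee_rot: [-2.564, -1.815, -0.002]
ft_force: [-5.6, 1.4, 13.4]
opening: 0.227
gripper_force: 59.1
```

```bash
python3 - <<'E'
from h import *
from bench import robot
p=np.array([.61356,.28093]);v=robot.get_obs()["tcp_pos"][:2]-p
a=np.degrees(np.arctan2(v[1],v[0]));print("theta",np.radians(a+136.5),"r",np.linalg.norm(v));go(.6596,.0914,.124,13.66)
E
```

```text
theta 0.48421543077207846 r 0.19440362445700324
t 29.75 pos [0.5511 0.0969 0.1237] a0 -19.4 F [-5.6  1.4 13.4] op 0.227 gf 59.12893831729889
turn [ 0.001 -0.001 -0.367] shift(tool after turn) [-1.547  5.21  -0.014]
```

Call:
{"name": "carry_out", "arguments": {"targets": [0.013,0.51,0,0,0,-0.0334,0.013,0.51,0,0,0,-0.0334,0.013,0.51,0,0,0,-0.0334,0.013,0.51,0,0,0,-0.0334,0.013,0.51,0,0,0,-0.0334,0.013,0.51,0,0,0,-0.0334,0.013,0.51,0,0,0,-0.0334,0.013,0.51,0,0,0,-0.0334,0.013,0.51,0,0,0,-0.0334,0,0,0,0,0,0]}}

```text
time: 30.75
tcp_pos: [0.641, 0.0881, 0.1237]
ee_rot: [-2.067, -2.365, -0.001]
ft_force: [-8.3, 1.5, 15.2]
opening: 0.231
gripper_force: 59.3
```

```bash
python3 - <<'E'
from h import *
from bench import robot
p=np.array([.61356,.28093]);v=robot.get_obs()["tcp_pos"][:2]-p
a=np.degrees(np.arctan2(v[1],v[0]));print("theta",np.radians(a+136.5),"r",np.linalg.norm(v));go(.6596,.0914,.124,13.66)
E
```

```text
theta 0.9527919989178726 r 0.1947344819757482
t 30.75 pos [0.641  0.0881 0.1237] a0 7.7 F [-8.3  1.5 15.2] op 0.231 gf 59.26526606082916
turn [-0.    -0.001 -0.066] shift(tool after turn) [-0.061  0.944 -0.013]
```

Call:
{"name": "carry_out", "arguments": {"targets": [0.013,0.45,0,0,0,-0.032,0.013,0.45,0,0,0,-0.032,0,0,0,0,0,0,0,0,0,0,0,0]}}

```text
time: 31.15
tcp_pos: [0.6579, 0.0913, 0.1238]
ee_rot: [-1.947, -2.464, -0.0]
ft_force: [-7.9, 3.3, 11.0]
opening: 0.228
gripper_force: 58.9
```

Call:
{"name": "carry_out", "arguments": {"targets": [0,0.1,0,0,0,0,0,0,0,0,0,0]}}

```text
time: 31.35
tcp_pos: [0.6597, 0.0917, 0.1238]
ee_rot: [-1.947, -2.464, 0.0]
ft_force: [-9.2, 1.7, 10.6]
opening: 0.233
gripper_force: 59.0
```

Call:
{"name": "carry_out", "arguments": {"targets": [0,0.05,0,0,0,0,0,0,0,0,0,0]}}

```text
time: 31.55
tcp_pos: [0.6602, 0.0918, 0.1238]
ee_rot: [-1.947, -2.464, 0.002]
ft_force: [-11.0, 0.7, 13.0]
opening: 0.234
gripper_force: 59.2
```

Call:
{"name": "carry_out", "arguments": {"targets": [0,0.05,0,0,0,0,0,0,0,0,0,0]}}

```text
time: 31.75
tcp_pos: [0.6605, 0.0919, 0.1237]
ee_rot: [-1.946, -2.463, 0.003]
ft_force: [-15.8, 0.2, 15.2]
opening: 0.229
gripper_force: 59.6
```

Call:
{"name": "carry_out", "arguments": {"targets": [0,0.05,0,0,0,0,0,0,0,0,0,0]}}

```text
time: 31.95
tcp_pos: [0.6609, 0.092, 0.1237]
ee_rot: [-1.946, -2.463, 0.005]
ft_force: [-20.9, -1.3, 19.3]
opening: 0.229
gripper_force: 60.0
```

Call:
{"name": "carry_out", "arguments": {"targets": [0,0.05,0,0,0,0,0,0,0,0,0,0]}}

```text
time: 32.15
tcp_pos: [0.6613, 0.0921, 0.1237]
ee_rot: [-1.946, -2.462, 0.007]
ft_force: [-25.6, -2.3, 22.2]
opening: 0.228
gripper_force: 60.4
```

The force now climbs about 5 N per mm, well past the 8 N spring, so the arm is on its stop. One picture to check before I hand it in.

Call:
{"name": "carry_out", "arguments": {"targets": [0,-0.03,0,0,0,0,0,0,0,0,0,0,0,0,0,0,0,0]}}

```text
time: 32.45
tcp_pos: [0.661, 0.092, 0.1237]
ee_rot: [-1.946, -2.463, 0.006]
ft_force: [-23.1, -2.0, 20.0]
opening: 0.23
gripper_force: 60.0
```

```bash
python3 - <<'E'
from h import *
from bench import get_image
cv2.imwrite("pics/scene6.png",get_image("scene")[:,:,::-1])
s=cv2.imread("pics/scene6.png")
cv2.imwrite("pics/z6.png",cv2.convertScaleAbs(cv2.resize(s[140:270,350:480],(600,600),interpolation=cv2.INTER_CUBIC),alpha=1.5))
E
```

```text
(no output)
```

View pics/z6.png

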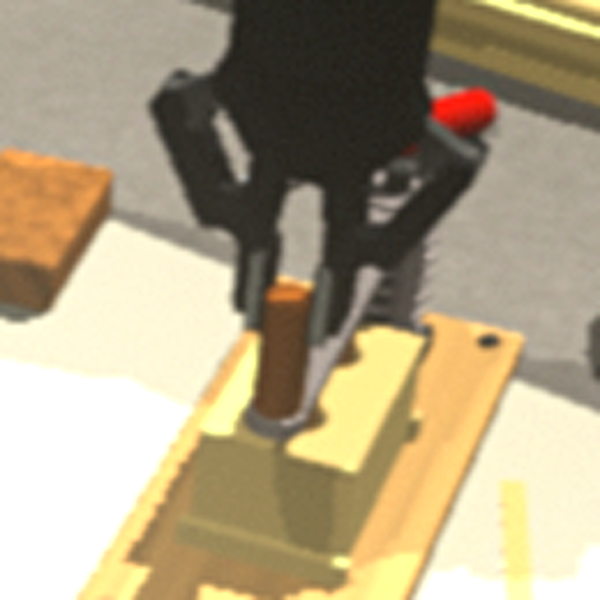

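The arm lies over both dowels along the jig, and the handle is pinched at zoom pixel (285,340). I'm handing in.

```bash
python3 -c "
from bench import ticket
print(ticket.job_done())"
```

```text
the job is handed in; nothing more can be done
None
```

I seated both long dowels in the bores and swung the keeper arm to its stop, and the fingers are still holding it by the handle; I've handed the job in at about 32 s, but no verdict came back.

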